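# Lay the glove carton in its place on the counter mat

## Task

The carton of kitchen gloves stands on end at one end of the mat, with its slot side facing away from the outlined place. Without gripping or lifting it, first slide it along, still standing, by pushing low on the slot side until the foot of its back has crossed the near line into the outline, then push it over high on the slot side so that it comes down on its back inside the outline, slot up, ready for gloves to be drawn. Leave the tub, the mug and the bottle where they stand.

Things in the scene. Friction and masses are not known exactly. Their poses are not given: they have to be found in the camera images.
- mat: Dark rubber mat, 510 x 250 x 3 mm, fixed on the counter. White outline on it: 270 mm (x) by 170 mm (y) inside its 8 mm wide lines. Origin: on the counter top, under the centre of the outline. x runs along the mat from the carton's end to the outline: the way the carton is to slide and fall. Near line: inner edge at x = -135 mm. The mat reaches from x = -335 to +175 mm. z up.
- carton: Rigid cardboard glove carton, 0.3 to 0.55 kg, standing on the mat: 70 mm thick (x), 110 wide (y), 200 tall (z). Origin: centre of its foot, 3 mm above the counter. z to its top end; x from its slot side (white oval, x = -35 mm) to its plain back (+35 mm), at first roughly along the mat's x. Pushed slowly 35 mm or less above the mat it slides standing; above 120 mm it tips over.
- carton_mid (a point): Centre of the carton, half-way up (100 mm above its foot). It is 103 mm above the counter while standing, 38 mm when lying on its back. For the low push a tool pointing straight down may touch the tall carton with the gripper's body first: lean it, fingertips leading.
- carton_foot_l (a point): Corner of the carton's back: foot end, +y side (carton frame 35, 55, 0 mm). It starts 15 to 90 mm short of the near line. The carton tips about this foot edge and comes down reaching 200 mm on from it, plus a small skid.
- carton_foot_r (a point): Corner of the carton's back: foot end, -y side (35, -55, 0 mm).
- carton_top_l (a point): Corner of the carton's back: top end, +y side (35, 55, 200 mm).
- carton_top_r (a point): Corner of the carton's back: top end, -y side (35, -55, 200 mm).
- tub: Bystander: round yellow spread tub with a white lid, 100 mm across, 74 mm tall, loose, beside the mat. Origin: centre of its underside.
- beaker: Bystander: steel mug, 72 mm across and a handle, 85 mm tall, loose, beside the mat. Origin: centre of its underside.
- sauce: Bystander: yellow sauce bottle, 62 mm across, 170 mm tall, loose, on the far side of the mat. Origin: centre of its underside.

How it is judged:
By the outcome, as a careful person would: the job done as asked, in the order asked, and still so for the second after the job is handed in, with the robot touching nothing.
It also fails if it takes over 43 s, if anything falls off the work surface, if the arm or the gripper's body presses on something with over 40 N, if the wrist force passes 120 N, or if a joint passes its speed limit or range.

## Robot

A 6-joint arm with a two-finger parallel gripper is mounted at the origin on the work surface. World frame = base frame: x ahead of the robot, y to its left, z up, the work surface at z = 0. Lengths are in m, angles in degrees, forces in N, time in s.
With the tool pointing down it reaches from about 0.35 to 0.875 m from the base axis. Payload 4.2 kg.
Tool frame: the origin (TCP) lies between the finger pads; the fingertips stand ahead of it and the grasp point (between the pads) lies 3 mm ahead of it (r.finger_overhang is the z of the fingertips in the tool frame, in m); z points along the fingers, y is the line along which they close (so a half turn about z gives the same grasp; the last joint's range is limited). The gripper opens to 87 mm and grips with 3 to 60 N. Pads are 19 mm wide; open, the fingers measure 117 mm over their backs; the gripper's body (75 mm by 190 mm) begins 51 mm behind the grasp point.
Start: joints at [80.821, 22.042, 0.453, 0, -68.411, -14.817], TCP at [0.254, 0.571, 0.245] pointing down, gripper open.
Joint ranges: [-179.83, 179.83], [-69.29, 118.12], [-61.27, 80.66], [-181.25, 117.63], [-171.15, -9.14], [-177.46, 177.46]. Speed limits (degrees/s): [159.86, 159.86, 180, 180, 180, 180].

## Interface

Orientations are given as a 3x3 rotation matrix whose columns are the frame's x, y, z axes.
In Python, from station import monitor, cams, ticket, r gives the robot as it stands.
- The arm moves only by the tool drive_tool, never from a script. Its argument "moves" is a list of rows, each an object with "delta_pos": the shift along the tool's x, y, z in mm, a list of three; "turn": the turn about the tool's z in rad; "claw": the opening, from 0 (shut) to 1 (fully open). A call has 1 to 12 rows; each row shifts and turns the commanded pose from where the row before left it, along the tool's axes as they then stand; what a row does not reach is not made up. A row lasts 1/8 s, in which the tool goes at most 62.5 mm and 10.7 degrees, less where a joint would pass 70% of its speed; a pose out of reach is approached as far as the arm can. A call is refused whole if a number of a shift passes 62.5 or a number of a turn 0.188, either way. A call with a gripper value outside its range is refused whole. The fingers move at their own pace and stop on an object; the grip force is fixed at half the most. Time passes only in rows, so rows that do not move let the fingers close. It gives the time, the measured TCP pose, the force, the opening and the grip force at its end, in the units of the state.
- monitor.sense(): the state, without advancing time (a new reading comes with each control period).
- cams.capture(name): name is "scene" or "top"; returns a dict with "color" (384x512x3 uint8, red, green, blue), "range_z" (384x512 float32, m along the optical axis (not along the pixel's ray), 0 where there is no reading), "vertical_fov" (degrees; the focal length in pixels is half the picture's height over the tangent of half this angle, whatever the lens; pixels are square), "cx", "cy" (the principal point, pixels), "dist" ([k1, k2, p1, p2, k3] as OpenCV has them; the pictures are not rectified), "extrinsics" (4x4, takes a point from camera to world coordinates). Camera axes: x right, y down, z forward; pixel columns grow to the right and rows downward; lengths in m; the calibration is good to about 2 mm. A picture is of the moment at which its call begins.
- ticket.finish_job(): hands the job in; it is judged then, once.
The state is a dict: "time_s": time; "joints": joint angles; "joint_velocities": joint speeds; "effort": joint torques, N m; "tcp_pos": TCP position; "ee_rot": TCP orientation; "wrist_force": force on the tool from outside, world axes, zero at the start; "moment": the same for the moment, N m; "gripper_width": opening from 0.0 (shut) to 1.0 (fully open); "gripper_force": force on a finger pad.
Only numpy, scipy, OpenCV 4.12 (cv2) and the standard library are available. Lean on these libraries where they do the work, as an engineer would, in place of code of your own. Each camera call takes 0.05 s, during which the arm holds its last target. There are 200 camera calls.

## Working session

There is one attempt and no reset: what is moved stays moved. The work goes in short steps, Python scripts to look and compute and a tool call to move; the robot and the scene stay as the last step left them, time stands still between calls to the robot, and variables do not carry over. Pictures are saved under pics/ and viewed, at most 10 in all, crops included, and the job is handed in when it is done.

Besides the shell and the picture viewer there is one more tool, called after "Emit:" by a JSON object that holds its "api" and its "payload", one argument or row to a line. drive_tool: Moves the arm, as the interface text tells. Its arguments: {"type":"object","properties":{"moves":{"type":"array","items":{"type":"object","properties":{"delta_pos":{"type":"array","items":{"type":"number"}},"turn":{"type":"number"},"claw":{"type":"number"}}}}},"required":["moves"]}

```bash
mkdir -p pics; ls
cat > h.py <<'E'
import numpy as np, cv2
from station import monitor, cams, ticket, r
def K(c):
    h=c["color"].shape[0]; f=h/2/np.tan(np.radians(c["vertical_fov"])/2)
    return np.array([[f,0,c["cx"]],[0,f,c["cy"]],[0,0,1]])
def onplane(c,px,z):
    u=cv2.undistortPoints(np.array(px,float).reshape(-1,1,2),K(c),np.array(c["dist"],float)).reshape(-1,2)
    T=np.array(c["extrinsics"]); d=np.c_[u,np.ones(len(u))]@T[:3,:3].T; o=T[:3,3]
    return o+d*((z-o[2])/d[:,2])[:,None]
def cloud(c):
    h,w=c["range_z"].shape; g=np.stack(np.meshgrid(np.arange(w),np.arange(h)),-1).reshape(-1,1,2).astype(float)
    u=cv2.undistortPoints(g,K(c),np.array(c["dist"],float)).reshape(-1,2)
    p=np.c_[u,np.ones(len(u))]*c["range_z"].reshape(-1,1); T=np.array(c["extrinsics"])
    P=p@T[:3,:3].T+T[:3,3]; P[c["range_z"].ravel()==0]=np.nan
    return P.reshape(h,w,3)
def save(c,n,s=1.5): cv2.imwrite(f"pics/{n}.png",cv2.resize(c["color"][:,:,::-1],None,fx=s,fy=s))
E
python3 - <<'E'
from h import *
for n in ("scene","top"):
    c=cams.capture(n); save(c,n+"0"); np.savez(n+"0.npz",**{k:np.array(v) for k,v in c.items()}); print(n,np.round(c["extrinsics"],3).tolist(),c["dist"])
print(r.finger_overhang, monitor.sense())
E
```

```text
pics
scene [[0.564, 0.592, -0.575, 1.002], [0.825, -0.391, 0.407, -0.269], [0.016, -0.705, -0.709, 0.68], [0.0, 0.0, 0.0, 1.0]] [-0.08457568  0.          0.          0.          0.        ]
top [[0.021, -0.991, 0.135, 0.456], [-1.0, -0.023, -0.015, 0.04], [0.018, -0.134, -0.991, 1.003], [0.0, 0.0, 0.0, 1.0]] [-0.076027  0.        0.        0.        0.      ]
0.022 {'time_s': 0.1, 'joints': array([ 8.08202551e+01,  2.20840985e+01,  3.88274340e-01, -2.44931137e-02,
       -6.84129683e+01, -1.48157347e+01]), 'joint_velocities': array([ 0.11774669, -0.06583618,  0.22597887,  0.08615383, -0.04739619,
        0.04709309]), 'effort': array([-6.12999957e-04, -3.91687489e+01,  1.87936360e+01,  4.23196346e+00,
        1.34963938e-02, -7.75862190e-05]), 'tcp_pos': array([0.2539574 , 0.57053048, 0.24359943]), 'ee_rot': array([[ 9.13513455e-01, -4.06807920e-01, -6.95323243e-04],
       [-4.06808501e-01, -9.13511666e-01, -1.81102304e-03],
       [ 1.01552623e-04,  1.93725733e-03, -9.99998118e-01]]), 'wrist_force': array([-0.34747779, -0.48996366,  0.17865506]), 'moment': array([0.01197555, 0.00979211, 0.00148742]), 'gripper_force': 0.0, 'gripper_width': 1.0022422870695589}
```

View pics/scene0.png

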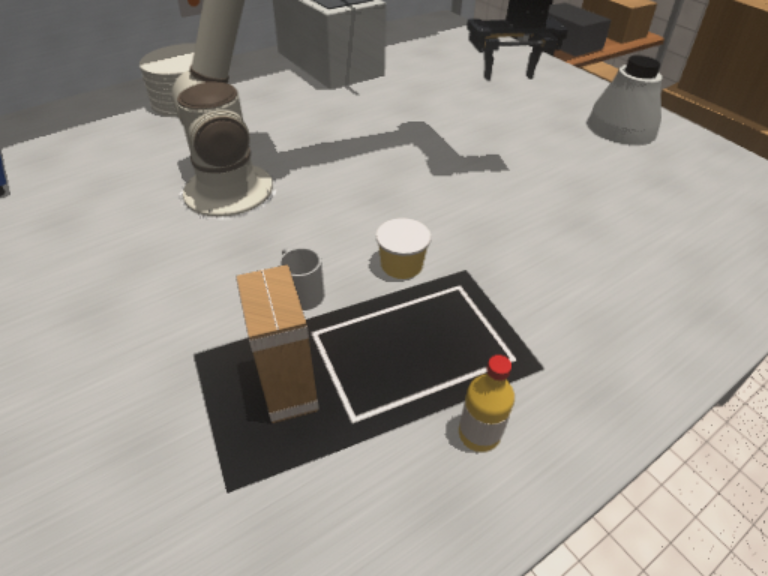

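View pics/top0.png

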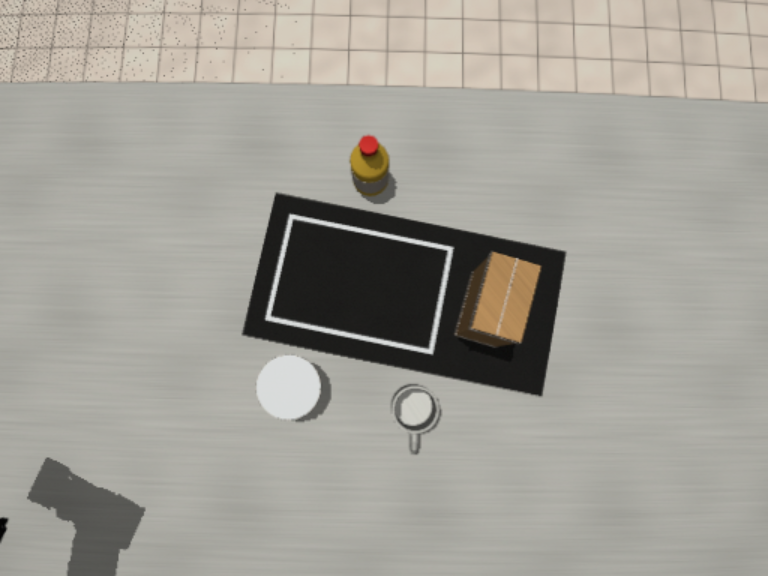

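The scene view shows the carton standing at about (278,345) and the mug behind it at (303,280). The tub is at (403,250) and the bottle at (487,410). In the top view the carton's top face spans (490,252)–(540,265)–(520,343)–(472,333). The outline spans (290,215)–(453,248)–(433,353)–(267,320).

```bash
cat >> h.py <<'E'
def outline(c):
    g=cv2.cvtColor(c["color"],cv2.COLOR_RGB2GRAY); P=cloud(c)
    m=(g<75)&(abs(P[...,2])<0.02); m=cv2.morphologyEx(m.astype(np.uint8),cv2.MORPH_OPEN,np.ones((3,3)))
    ct=cv2.findContours(m,cv2.RETR_LIST,cv2.CHAIN_APPROX_NONE)[0]; return m,ct
def carton(c,zlo):
    h=cv2.cvtColor(c["color"],cv2.COLOR_RGB2HSV); P=cloud(c)
    m=(h[...,0]<25)&(h[...,1]>60)&(P[...,2]>zlo)&(P[...,2]<.23)&(abs(P[...,1])<.5)&(P[...,0]>.3)&(P[...,0]<.8)
    return m,P
E
python3 - <<'E'
from h import *
top=dict(np.load("top0.npz")); sc=dict(np.load("scene0.npz"))
m,ct=outline(top)
for q in ct:
    if cv2.contourArea(q)>3000:
        b=cv2.boxPoints(cv2.minAreaRect(q)); a=cv2.approxPolyDP(q,8,True).reshape(-1,2)
        print(cv2.contourArea(q),np.round(onplane(top,a,.003)[:,:2],4).tolist())
for n,c in(("top",top),("scene",sc)):
    m,P=carton(c,.195); m=cv2.morphologyEx(m.astype(np.uint8),cv2.MORPH_OPEN,np.ones((3,3)))
    q=max(cv2.findContours(m,0,1)[0],key=cv2.contourArea)
    w=onplane(c,q.reshape(-1,2),.203)[:,:2].astype(np.float32)
    print(n,"carton",cv2.minAreaRect(w*1000),np.round(cv2.boxPoints(cv2.minAreaRect(w)),4).tolist(),np.nanmedian(P[...,2][m>0]))
P=cloud(top)
for n,z0,z1,bx in(("tub",.06,.085,(.25,.52,.0,.3)),("mug",.07,.095,(.3,.5,-.2,.05)),("bottle",.1,.2,(.6,.9,-.05,.2))):
    k=(P[...,2]>z0)&(P[...,2]<z1)&(P[...,0]>bx[0])&(P[...,0]<bx[1])&(P[...,1]>bx[2])&(P[...,1]<bx[3])
    s=P[k]; print(n,len(s),np.round(s.min(0),3),np.round(s.max(0),3))
E
```

```text
6788.5 [[0.6974, 0.1963], [0.5347, 0.2244], [0.4881, -0.0375], [0.6515, -0.0661]]
8562.5 [[0.7077, 0.2071], [0.6622, -0.0762], [0.4759, -0.0477], [0.5245, 0.234]]
19224.5 [[0.7391, 0.2293], [0.5035, 0.2707], [0.4145, -0.2263], [0.6543, -0.2706]]
top carton ((551.3486938476562, -127.15591430664062), (70.07249450683594, 110.60600280761719), 75.30106353759766) [[0.48899999260902405, -0.1469999998807907], [0.5960000157356262, -0.17509999871253967], [0.6136999726295471, -0.10729999840259552], [0.5066999793052673, -0.07919999957084656]] 0.20296529600692592
scene carton ((554.6380615234375, -128.31307983398438), (70.07711029052734, 115.30606079101562), 74.46829986572266) [[0.48969998955726624, -0.14659999310970306], [0.6007999777793884, -0.17749999463558197], [0.6195999979972839, -0.10999999940395355], [0.5084999799728394, -0.07909999787807465]] 0.20343846221601633
tub 1519 [0.361 0.001 0.061] [0.468 0.23  0.085]
mug 235 [ 0.328 -0.145  0.07 ] [0.499 0.022 0.094]
bottle 566 [0.744 0.035 0.101] [0.802 0.096 0.173]
```

The outline centre is at about (0.592, 0.0796), with mat x at 79.9°. The carton centre is at (0.552, -0.1275), yawed about -4.6° from the mat, with its foot edge 41 mm short of the near line. The moves can't tilt the tool directly. I'll turn it square to the mat, then press outward past its reach in the mat's x direction to see whether it leans.

Emit:
{"api": "drive_tool", "payload": {
  "moves": [
    {"turn": 0.166},
    {"turn": 0.166},
    {"turn": 0.166},
    {"turn": 0.166},
    {"turn": 0.166},
    {"turn": 0.166},
    {"turn": 0.166},
    {"turn": 0.166,"claw": 0.6}
  ]
}}

```text
invalid input
```

Emit:
{"api": "drive_tool", "payload": {
  "moves": [
    {"delta_pos": [-40,20,0]},
    {"delta_pos": [-50,30,0]},
    {"delta_pos": [-50,30,0]},
    {"delta_pos": [-50,30,0]},
    {"delta_pos": [-50,30,0]},
    {"delta_pos": [-50,0,0]},
    {"delta_pos": [-50,0,0]},
    {"delta_pos": [-50,0,0]}
  ]
}}

```text
invalid input
```

```bash
python3 -c "
from h import *
s=monitor.sense();print(s['time_s'],s['joints'].round(1),s['tcp_pos'].round(3),s['ee_rot'].round(3).tolist())"
```

```text
0.1 [ 80.8  22.1   0.4  -0.  -68.4 -14.8] [0.254 0.571 0.244] [[0.914, -0.407, -0.001], [-0.407, -0.914, -0.002], [0.0, 0.002, -1.0]]
```

Emit:
{"api": "drive_tool", "payload": {
  "moves": [
    {"delta_pos": [0,0,0],"turn": 0.166,"claw": 0.6},
    {"delta_pos": [0,0,0],"turn": 0.166,"claw": 0.6},
    {"delta_pos": [0,0,0],"turn": 0.166,"claw": 0.6},
    {"delta_pos": [0,0,0],"turn": 0.166,"claw": 0.6},
    {"delta_pos": [0,0,0],"turn": 0.166,"claw": 0.6},
    {"delta_pos": [0,0,0],"turn": 0.166,"claw": 0.6},
    {"delta_pos": [0,0,0],"turn": 0.166,"claw": 0.6},
    {"delta_pos": [0,0,0],"turn": 0.166,"claw": 0.6}
  ]
}}

```text
time_s: 1.1
tcp_pos: [0.254, 0.5707, 0.2439]
ee_rot: [[-0.181, -0.984, -0.001], [-0.984, 0.181, -0.001], [0.001, 0.0, -1.0]]
wrist_force: [-0.4, -0.3, -0.3]
gripper_width: 0.602
gripper_force: 0.0
```

Emit:
{"api": "drive_tool", "payload": {
  "moves": [
    {"delta_pos": [-40,30,0],"turn": 0,"claw": 0.6},
    {"delta_pos": [-50,40,0],"turn": 0,"claw": 0.6},
    {"delta_pos": [-50,40,0],"turn": 0,"claw": 0.6},
    {"delta_pos": [-50,40,0],"turn": 0,"claw": 0.6},
    {"delta_pos": [-50,0,0],"turn": 0,"claw": 0.6},
    {"delta_pos": [-50,0,0],"turn": 0,"claw": 0.6},
    {"delta_pos": [-50,0,0],"turn": 0,"claw": 0.6},
    {"delta_pos": [-50,0,0],"turn": 0,"claw": 0.6}
  ]
}}

```text
time_s: 2.1
tcp_pos: [0.1674, 0.9257, 0.2264]
ee_rot: [[-0.175, -0.984, 0.008], [-0.984, 0.175, 0.026], [-0.027, -0.004, -1.0]]
wrist_force: [13.3, 17.2, 24.2]
gripper_width: 0.599
gripper_force: 0.0
```

```bash
python3 -c "
from h import *
s=monitor.sense();print(s['time_s'],s['joints'].round(1),s['tcp_pos'].round(3),s['ee_rot'].round(3).tolist())"
```

```text
2.1 [  89.7   65.2   80.7    0.5 -103.9  -99.7] [0.167 0.926 0.226] [[-0.175, -0.984, 0.008], [-0.984, 0.175, 0.026], [-0.027, -0.004, -1.0]]
```

Emit:
{"api": "drive_tool", "payload": {
  "moves": [
    {"delta_pos": [-20,0,0],"turn": 0,"claw": 0.6},
    {"delta_pos": [-20,0,0],"turn": 0,"claw": 0.6},
    {"delta_pos": [-20,0,0],"turn": 0,"claw": 0.6},
    {"delta_pos": [-20,0,0],"turn": 0,"claw": 0.6}
  ]
}}

```text
time_s: 2.6
tcp_pos: [0.1703, 0.9462, 0.2167]
ee_rot: [[-0.174, -0.985, 0.019], [-0.981, 0.175, 0.083], [-0.085, -0.004, -0.996]]
wrist_force: [-0.5, -0.5, 0.4]
gripper_width: 0.601
gripper_force: 0.0
```

```bash
python3 -c "
from h import *
s=monitor.sense();print(s['time_s'],s['joints'].round(2),s['tcp_pos'].round(3),s['ee_rot'].round(3).tolist())"
```

```text
2.6 [ 89.68  65.99  80.65   1.07 -99.87 -99.53] [0.17  0.946 0.217] [[-0.174, -0.985, 0.019], [-0.981, 0.175, 0.083], [-0.085, -0.004, -0.996]]
```

Emit:
{"api": "drive_tool", "payload": {
  "moves": [
    {"delta_pos": [-40,0,0],"turn": 0,"claw": 0.6},
    {"delta_pos": [-60,0,0],"turn": 0,"claw": 0.6},
    {"delta_pos": [-60,0,0],"turn": 0,"claw": 0.6},
    {"delta_pos": [-60,0,0],"turn": 0,"claw": 0.6},
    {"delta_pos": [-60,0,0],"turn": 0,"claw": 0.6},
    {"delta_pos": [-60,0,0],"turn": 0,"claw": 0.6}
  ]
}}

```text
time_s: 3.35
tcp_pos: [0.1826, 1.0201, 0.1862]
ee_rot: [[-0.165, -0.984, 0.068], [-0.941, 0.177, 0.289], [-0.296, -0.016, -0.955]]
wrist_force: [-0.5, 0.5, 0.4]
gripper_width: 0.605
gripper_force: 0.0
```

```bash
python3 -c "
from h import *
s=monitor.sense();print(s['time_s'],s['joints'].round(2),s['tcp_pos'].round(3),s['ee_rot'].round(3).tolist())"
```

```text
3.35 [ 89.76  69.03  80.61   3.83 -84.75 -99.62] [0.183 1.02  0.186] [[-0.165, -0.984, 0.068], [-0.941, 0.177, 0.289], [-0.296, -0.016, -0.955]]
```

Emit:
{"api": "drive_tool", "payload": {
  "moves": [
    {"delta_pos": [-60,0,0],"turn": 0,"claw": 0.6},
    {"delta_pos": [-60,0,0],"turn": 0,"claw": 0.6},
    {"delta_pos": [-60,0,0],"turn": 0,"claw": 0.6},
    {"delta_pos": [-60,0,0],"turn": 0,"claw": 0.6},
    {"delta_pos": [-60,0,0],"turn": 0,"claw": 0.6},
    {"delta_pos": [0,0,0],"turn": 0,"claw": 0.6}
  ]
}}

```text
time_s: 4.1
tcp_pos: [0.1894, 1.0658, 0.2248]
ee_rot: [[-0.147, -0.983, 0.109], [-0.867, 0.181, 0.464], [-0.476, -0.026, -0.879]]
wrist_force: [-0.1, 0.3, 0.4]
gripper_width: 0.597
gripper_force: 0.0
```

```bash
python3 -c "
from h import *
s=monitor.sense();print(s['time_s'],s['joints'].round(2),s['tcp_pos'].round(3),s['ee_rot'].round(3).tolist())"
```

```text
4.1 [  90.02   68.45   80.64    6.49  -74.49 -100.28] [0.189 1.066 0.225] [[-0.147, -0.983, 0.109], [-0.867, 0.181, 0.464], [-0.476, -0.026, -0.879]]
```

Emit:
{"api": "drive_tool", "payload": {
  "moves": [
    {"delta_pos": [-60,0,0],"turn": 0,"claw": 0.6},
    {"delta_pos": [-60,0,0],"turn": 0,"claw": 0.6},
    {"delta_pos": [0,0,0],"turn": 0,"claw": 0.6}
  ]
}}

```text
time_s: 4.47
tcp_pos: [0.191, 1.079, 0.2527]
ee_rot: [[-0.139, -0.983, 0.124], [-0.829, 0.183, 0.528], [-0.541, -0.03, -0.84]]
wrist_force: [-0.5, -0.5, 0.0]
gripper_width: 0.599
gripper_force: 0.0
```

```bash
cat >> h.py <<'E'
def go(*pts):
    s=monitor.sense(); p=np.array(s['tcp_pos']); R=np.array(s['ee_rot'])
    print(round(s['time_s'],2),s['joints'].round(1),p.round(4),'lean',np.degrees(np.arccos(-R[2,2])).round(1),'z',R[:,2].round(3),'F',s['wrist_force'].round(1))
    for q in pts: q=np.array(q); print((R.T@(q-p)*1000).round(1), 'for',q); p=q
E
python3 -c "
from h import *
go((.25,.75,.34),(.42,.4,.36),(.45,0,.36),(.50,-.23,.36))"
```

```text
4.47 [  90.2   67.6   80.6    7.6  -71.1 -100.6] [0.191  1.079  0.2527] lean 32.8 z [ 0.124  0.528 -0.84 ] F [-0.5 -0.5  0. ]
[ 217.4 -120.9 -239.7] for [0.25 0.75 0.34]
[ 255.9 -231.8 -180.5] for [0.42 0.4  0.36]
[ 327.6 -102.8 -207.4] for [0.45 0.   0.36]
[ 183.8  -91.3 -115.2] for [ 0.5  -0.23  0.36]
```

Emit:
{"api": "drive_tool", "payload": {
  "moves": [
    {"delta_pos": [36,-20,-40],"turn": 0,"claw": 0.6},
    {"delta_pos": [36,-20,-40],"turn": 0,"claw": 0.6},
    {"delta_pos": [36,-20,-40],"turn": 0,"claw": 0.6},
    {"delta_pos": [36,-20,-40],"turn": 0,"claw": 0.6},
    {"delta_pos": [36,-20,-40],"turn": 0,"claw": 0.6},
    {"delta_pos": [36,-20,-40],"turn": 0,"claw": 0.6},
    {"delta_pos": [43,-39,-30],"turn": 0,"claw": 0.6},
    {"delta_pos": [43,-39,-30],"turn": 0,"claw": 0.6},
    {"delta_pos": [43,-39,-30],"turn": 0,"claw": 0.6},
    {"delta_pos": [43,-39,-30],"turn": 0,"claw": 0.6},
    {"delta_pos": [43,-39,-30],"turn": 0,"claw": 0.6},
    {"delta_pos": [43,-39,-30],"turn": 0,"claw": 0.6}
  ]
}}

```text
time_s: 5.98
tcp_pos: [0.4079, 0.4564, 0.3533]
ee_rot: [[-0.138, -0.982, 0.125], [-0.83, 0.184, 0.526], [-0.54, -0.031, -0.841]]
wrist_force: [0.9, 0.2, -0.3]
gripper_width: 0.603
gripper_force: 0.0
```

```bash
python3 -c "
from h import *
go((.45,0,.38),(.50,-.27,.38))"
```

```text
5.97 [ 58.3   5.5  -7.4 -13.6 -46.5 -61.7] [0.4079 0.4564 0.3533] lean 32.7 z [ 0.125  0.526 -0.841] F [ 0.9  0.2 -0.3]
[ 358.7 -126.  -257.4] for [0.45 0.   0.38]
[ 217.3  -98.7 -135.8] for [ 0.5  -0.27  0.38]
```

Emit:
{"api": "drive_tool", "payload": {
  "moves": [
    {"delta_pos": [45,-16,-32],"turn": 0,"claw": 0.6},
    {"delta_pos": [45,-16,-32],"turn": 0,"claw": 0.6},
    {"delta_pos": [45,-16,-32],"turn": 0,"claw": 0.6},
    {"delta_pos": [45,-16,-32],"turn": 0,"claw": 0.6},
    {"delta_pos": [45,-16,-32],"turn": 0,"claw": 0.6},
    {"delta_pos": [45,-16,-32],"turn": 0,"claw": 0.6},
    {"delta_pos": [45,-16,-32],"turn": 0,"claw": 0.6},
    {"delta_pos": [45,-16,-32],"turn": 0,"claw": 0.6}
  ]
}}

```text
time_s: 6.98
tcp_pos: [0.4511, -0.0007, 0.3789]
ee_rot: [[-0.138, -0.982, 0.127], [-0.831, 0.184, 0.525], [-0.539, -0.033, -0.841]]
wrist_force: [1.9, 0.6, 0.2]
gripper_width: 0.6
gripper_force: 0.0
```

```bash
python3 -c "
from h import *
go((.50,-.27,.38))"
```

```text
6.97 [ -2.1   0.3  -2.6 -32.4 -81.3  -4.6] [ 0.4511 -0.0007  0.3789] lean 32.7 z [ 0.127  0.525 -0.841] F [1.9 0.6 0.2]
[ 216.4  -97.8 -136.2] for [ 0.5  -0.27  0.38]
```

Emit:
{"api": "drive_tool", "payload": {
  "moves": [
    {"delta_pos": [45,-20,-28],"turn": 0,"claw": 0.6},
    {"delta_pos": [45,-20,-28],"turn": 0,"claw": 0.6},
    {"delta_pos": [45,-20,-28],"turn": 0,"claw": 0.6},
    {"delta_pos": [45,-20,-28],"turn": 0,"claw": 0.6},
    {"delta_pos": [37,-18,-24],"turn": 0,"claw": 0.6},
    {"delta_pos": [0,0,0],"turn": 0,"claw": 0.6}
  ]
}}

```text
time_s: 7.72
tcp_pos: [0.5009, -0.2714, 0.3766]
ee_rot: [[-0.143, -0.982, 0.125], [-0.83, 0.188, 0.525], [-0.539, -0.029, -0.842]]
wrist_force: [0.3, 0.4, -0.9]
gripper_width: 0.603
gripper_force: 0.0
```

```bash
cat >> h.py <<'E'
O=np.array([.592,.0796,0]); EX=np.array([.176,.9844,0]); EY=np.array([-.9844,.176,0])
def M(x,y,z): return O+x*EX+y*EY+np.array([0,0,z])
def mp(p): d=np.array(p)-O; return np.array([d@EX,d@EY,d[2]])
E
python3 -c "
from h import *
print(mp(monitor.sense()['tcp_pos']).round(4));go(M(-.325,.001,.25),M(-.325,.001,.06),M(-.30,.001,.034))"
```

```text
[-0.3616  0.0279  0.3766]
7.72 [-29.6  19.6  20.6 -31.7 -99.5  16.3] [ 0.5009 -0.2714  0.3766] lean 32.7 z [ 0.125  0.525 -0.842] F [ 0.3  0.4 -0.9]
[ 37.6 -22.8 127.1] for [ 0.5338156 -0.240154   0.25     ]
[102.4   5.4 159.9] for [ 0.5338156 -0.240154   0.06     ]
[-7.   1.1 35.4] for [ 0.5382156 -0.215544   0.034    ]
```

Emit:
{"api": "drive_tool", "payload": {
  "moves": [
    {"delta_pos": [9.4,-5.7,31.8],"turn": 0,"claw": 0.6},
    {"delta_pos": [9.4,-5.7,31.8],"turn": 0,"claw": 0.6},
    {"delta_pos": [9.4,-5.7,31.8],"turn": 0,"claw": 0.6},
    {"delta_pos": [9.4,-5.7,31.8],"turn": 0,"claw": 0.6},
    {"delta_pos": [17,1,26.6],"turn": 0,"claw": 0.6},
    {"delta_pos": [17,1,26.6],"turn": 0,"claw": 0.6},
    {"delta_pos": [17,1,26.6],"turn": 0,"claw": 0.6},
    {"delta_pos": [17,1,26.6],"turn": 0,"claw": 0.6},
    {"delta_pos": [17,1,26.6],"turn": 0,"claw": 0.6},
    {"delta_pos": [17,1,26.6],"turn": 0,"claw": 0.6},
    {"delta_pos": [0,0,0],"turn": 0,"claw": 0.6}
  ]
}}

```text
time_s: 9.1
tcp_pos: [0.5321, -0.2356, 0.0606]
ee_rot: [[-0.141, -0.983, 0.121], [-0.83, 0.184, 0.527], [-0.54, -0.026, -0.841]]
wrist_force: [0.2, -0.8, 0.6]
gripper_width: 0.599
gripper_force: 0.0
```

```bash
python3 -c "
from h import *
print(mp(monitor.sense()['tcp_pos']).round(4));go(M(-.30,.001,.034),M(-.29,.001,.034))
c=cams.capture('scene');save(c,'s1')"
```

```text
[-0.3208  0.0035  0.0606]
9.1 [-25.8  35.4  -0.4 -35.  -66.8  33.4] [ 0.5321 -0.2356  0.0606] lean 32.8 z [ 0.121  0.527 -0.841] F [ 0.2 -0.8  0.6]
[-3.1 -1.6 33.7] for [ 0.5382156 -0.215544   0.034    ]
[-8.4  0.1  5.4] for [ 0.5399756 -0.2057     0.034    ]
```

View pics/s1.png

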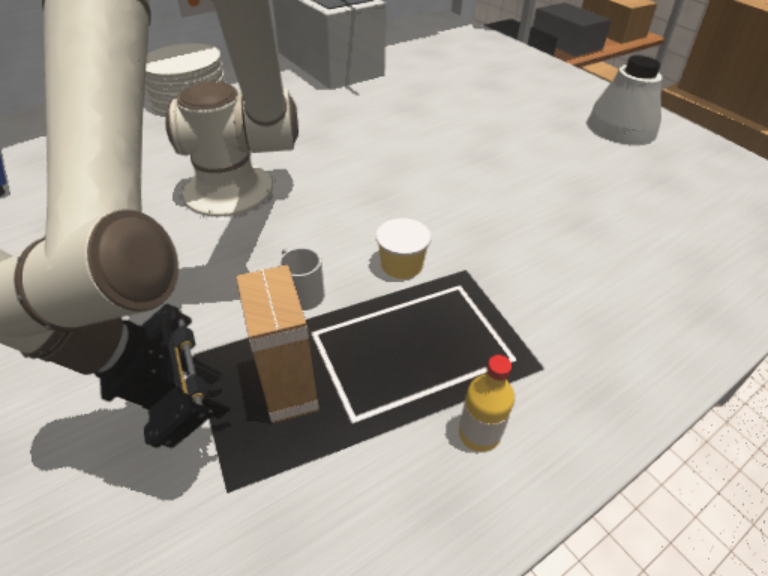

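The gripper, at about (200,400), now leans behind the slot side of the carton at (275,345), with its fingertips low. I'll lower it and start the slow push.

Emit:
{"api": "drive_tool", "payload": {
  "moves": [
    {"delta_pos": [-0.8,-0.4,11.2],"turn": 0,"claw": 0.6},
    {"delta_pos": [-0.8,-0.4,11.2],"turn": 0,"claw": 0.6},
    {"delta_pos": [-1.5,-0.8,11.3],"turn": 0,"claw": 0.6},
    {"delta_pos": [-6.7,0,4.3],"turn": 0,"claw": 0.6},
    {"delta_pos": [-6.7,0,4.3],"turn": 0,"claw": 0.6},
    {"delta_pos": [0,0,0],"turn": 0,"claw": 0.6}
  ]
}}

```text
time_s: 9.9
tcp_pos: [0.5428, -0.2008, 0.0359]
ee_rot: [[-0.138, -0.983, 0.125], [-0.831, 0.183, 0.525], [-0.539, -0.031, -0.842]]
wrist_force: [-0.5, -0.3, -1.3]
gripper_width: 0.598
gripper_force: 0.0
```

```bash
python3 -c "
from h import *
p=mp(monitor.sense()['tcp_pos']);print(p.round(4));go(M(p[0]+.04,.001,.034))"
```

```text
[-0.2847 -0.0009  0.0359]
9.9 [-22.7  36.4  -2.5 -36.9 -62.5  33.4] [ 0.5428 -0.2008  0.0359] lean 32.7 z [ 0.125  0.525 -0.842] F [-0.5 -0.3 -1.3]
[-32.7   2.3  23.1] for [ 0.54794497 -0.16112589  0.034     ]
```

Emit:
{"api": "drive_tool", "payload": {
  "moves": [
    {"delta_pos": [-3.3,0.2,2.3],"turn": 0,"claw": 0.6},
    {"delta_pos": [-3.3,0.2,2.3],"turn": 0,"claw": 0.6},
    {"delta_pos": [-3.3,0.2,2.3],"turn": 0,"claw": 0.6},
    {"delta_pos": [-3.3,0.2,2.3],"turn": 0,"claw": 0.6},
    {"delta_pos": [-3.3,0.2,2.3],"turn": 0,"claw": 0.6},
    {"delta_pos": [-3.3,0.2,2.3],"turn": 0,"claw": 0.6},
    {"delta_pos": [-3.3,0.2,2.3],"turn": 0,"claw": 0.6},
    {"delta_pos": [-3.3,0.2,2.3],"turn": 0,"claw": 0.6},
    {"delta_pos": [-3.3,0.2,2.3],"turn": 0,"claw": 0.6},
    {"delta_pos": [-3.3,0.2,2.3],"turn": 0,"claw": 0.6}
  ]
}}

```text
time_s: 11.15
tcp_pos: [0.5482, -0.1619, 0.0344]
ee_rot: [[-0.138, -0.982, 0.125], [-0.831, 0.184, 0.524], [-0.538, -0.032, -0.842]]
wrist_force: [0.6, -5.5, 4.4]
gripper_width: 0.599
gripper_force: 2.9
```

```bash
cat >> h.py <<'E'
def where(n='top',z=.203):
    c=cams.capture(n); m,P=carton(c,z-.008); m=cv2.morphologyEx((m&(P[...,2]<z+.01)).astype(np.uint8),cv2.MORPH_OPEN,np.ones((3,3)))
    q=max(cv2.findContours(m,0,1)[0],key=cv2.contourArea)
    w=(onplane(c,q.reshape(-1,2),z)-O)[:,:2]@np.c_[EX[:2],EY[:2]]*1000
    print('carton matframe',cv2.minAreaRect(w.astype(np.float32)),'z',np.nanmedian(P[...,2][m>0])); return c
E
python3 -c "
from h import *
where()
p=mp(monitor.sense()['tcp_pos']);print(p.round(4));go(M(p[0]+.04,.001,.034))"
```

```text
carton matframe ((-189.2848358154297, 7.114780426025391), (110.27266693115234, 69.22723388671875), 89.55738830566406) z 0.2029106977858045
[-0.2449  0.0008  0.0343]
11.2 [-19.1  35.4  -4.7 -38.3 -60.   31.7] [ 0.5482 -0.1613  0.0343] lean 32.7 z [ 0.125  0.525 -0.842] F [-0.3 -4.3  4.1]
[-33.5   0.6  21.8] for [ 0.5549602  -0.12188842  0.034     ]
```

Emit:
{"api": "drive_tool", "payload": {
  "moves": [
    {"delta_pos": [-3.4,0,2.2],"turn": 0,"claw": 0.6},
    {"delta_pos": [-3.4,0,2.2],"turn": 0,"claw": 0.6},
    {"delta_pos": [-3.4,0,2.2],"turn": 0,"claw": 0.6},
    {"delta_pos": [-3.4,0,2.2],"turn": 0,"claw": 0.6},
    {"delta_pos": [-3.4,0,2.2],"turn": 0,"claw": 0.6},
    {"delta_pos": [-3.4,0,2.2],"turn": 0,"claw": 0.6},
    {"delta_pos": [-3.4,0,2.2],"turn": 0,"claw": 0.6},
    {"delta_pos": [-3.4,0,2.2],"turn": 0,"claw": 0.6},
    {"delta_pos": [-3.4,0,2.2],"turn": 0,"claw": 0.6},
    {"delta_pos": [-3.4,0,2.2],"turn": 0,"claw": 0.6},
    {"delta_pos": [-3.4,0,2.2],"turn": 0,"claw": 0.6},
    {"delta_pos": [-3.4,0,2.2],"turn": 0,"claw": 0.6}
  ]
}}

```text
time_s: 12.7
tcp_pos: [0.557, -0.1144, 0.0343]
ee_rot: [[-0.138, -0.982, 0.125], [-0.831, 0.184, 0.524], [-0.538, -0.032, -0.842]]
wrist_force: [-1.0, -6.0, 4.5]
gripper_width: 0.598
gripper_force: 3.2
```

```bash
python3 -c "
from h import *
where()
p=mp(monitor.sense()['tcp_pos']);print(p.round(4));go(M(p[0]-.05,.005,.036),M(p[0]-.05,.006,.185),M(p[0]-.008,.006,.185),M(p[0]+.03,.006,.185))"
```

```text
carton matframe ((-141.97702026367188, 6.776859283447266), (110.42001342773438, 70.74002075195312), 89.65286254882812) z 0.20297070936253103
[-0.1964  0.0004  0.0342]
12.75 [-14.6  34.4  -6.4 -39.9 -57.2  29.2] [ 0.5571 -0.1137  0.0342] lean 32.7 z [ 0.125  0.525 -0.842] F [-1.  -5.   3.6]
[ 41.1   4.2 -28.6] for [ 0.54370438 -0.16211655  0.036     ]
[ -80.3   -3.7 -125.5] for [ 0.54271998 -0.16194055  0.185     ]
[-35.4   0.3  22.6] for [ 0.55011198 -0.12059575  0.185     ]
[-32.    0.3  20.5] for [ 0.55679998 -0.08318855  0.185     ]
```

The carton is still standing and square to the mat, with its foot edge at x ≈ -107 mm, inside the near line. I'll back off, rise, and push it high.

Emit:
{"api": "drive_tool", "payload": {
  "moves": [
    {"delta_pos": [13.7,1.4,-9.5],"turn": 0,"claw": 0.6},
    {"delta_pos": [13.7,1.4,-9.5],"turn": 0,"claw": 0.6},
    {"delta_pos": [13.7,1.4,-9.5],"turn": 0,"claw": 0.6},
    {"delta_pos": [-20,-1,-31.4],"turn": 0,"claw": 0.6},
    {"delta_pos": [-20,-1,-31.4],"turn": 0,"claw": 0.6},
    {"delta_pos": [-20,-1,-31.4],"turn": 0,"claw": 0.6},
    {"delta_pos": [-20,-1,-31.4],"turn": 0,"claw": 0.6},
    {"delta_pos": [0,0,0],"turn": 0,"claw": 0.6}
  ]
}}

```text
time_s: 13.75
tcp_pos: [0.544, -0.1638, 0.1877]
ee_rot: [[-0.136, -0.982, 0.131], [-0.832, 0.185, 0.523], [-0.538, -0.038, -0.842]]
wrist_force: [1.2, -0.5, -0.4]
gripper_width: 0.596
gripper_force: 0.0
```

```bash
python3 -c "
from h import *
c=where();save(cams.capture('scene'),'s2')
p=mp(monitor.sense()['tcp_pos']);print(p.round(4));go(M(-.206,.007,.182),M(-.146,.007,.182))"
```

```text
carton matframe ((-141.35462951660156, 6.583942413330078), (70.84759521484375, 110.18207550048828), 0.009826235473155975) z 0.20297608160222802
[-0.2473  0.0061  0.1842]
13.85 [-18.8  24.1   0.3 -34.2 -73.   20.9] [ 0.5424 -0.1628  0.1842] lean 32.7 z [ 0.125  0.525 -0.842] F [ 0.2 -0.4 -0.6]
[-33.6   1.3  24.1] for [ 0.5488532 -0.1219544  0.182    ]
[-50.5   0.6  32.4] for [ 0.5594132 -0.0628904  0.182    ]
```

View pics/s2.png

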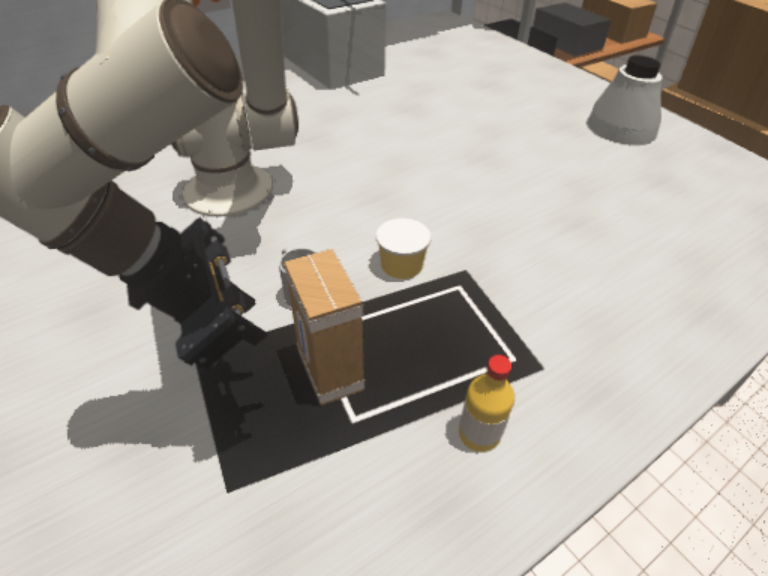

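The carton stands at (325,325) with its foot over the near line at (345,395). The fingertips are behind it, high up at (255,320), and the mug, tub and bottle are untouched. Now the high push.

Emit:
{"api": "drive_tool", "payload": {
  "moves": [
    {"delta_pos": [-11,0.4,8],"turn": 0,"claw": 0.6},
    {"delta_pos": [-11,0.4,8],"turn": 0,"claw": 0.6},
    {"delta_pos": [-11,0.4,8],"turn": 0,"claw": 0.6},
    {"delta_pos": [-5,0,3.2],"turn": 0,"claw": 0.6},
    {"delta_pos": [-5,0,3.2],"turn": 0,"claw": 0.6},
    {"delta_pos": [-5,0,3.2],"turn": 0,"claw": 0.6},
    {"delta_pos": [-5,0,3.2],"turn": 0,"claw": 0.6},
    {"delta_pos": [-5,0,3.2],"turn": 0,"claw": 0.6},
    {"delta_pos": [-5,0,3.2],"turn": 0,"claw": 0.6},
    {"delta_pos": [-5,0,3.2],"turn": 0,"claw": 0.6}
  ]
}}

```text
time_s: 15.1
tcp_pos: [0.5571, -0.0808, 0.1818]
ee_rot: [[-0.139, -0.982, 0.125], [-0.831, 0.184, 0.525], [-0.539, -0.031, -0.842]]
wrist_force: [-0.9, -1.1, -0.1]
gripper_width: 0.599
gripper_force: 0.3
```

```bash
python3 -c "
from h import *
c=cams.capture('scene');save(c,'s3')
p=mp(monitor.sense()['tcp_pos']);print(p.round(4));go(M(p[0]+.05,.007,.182))"
```

```text
[-0.1634  0.0062  0.1818]
15.15 [-10.6  22.1  -3.  -35.7 -67.7  15.2] [ 0.5571 -0.0801  0.1818] lean 32.7 z [ 0.125  0.526 -0.841] F [-0.3  0.2 -0.9]
[-42.2   1.2  26.8] for [ 0.56515937 -0.03075103  0.182     ]
```

View pics/s3.png

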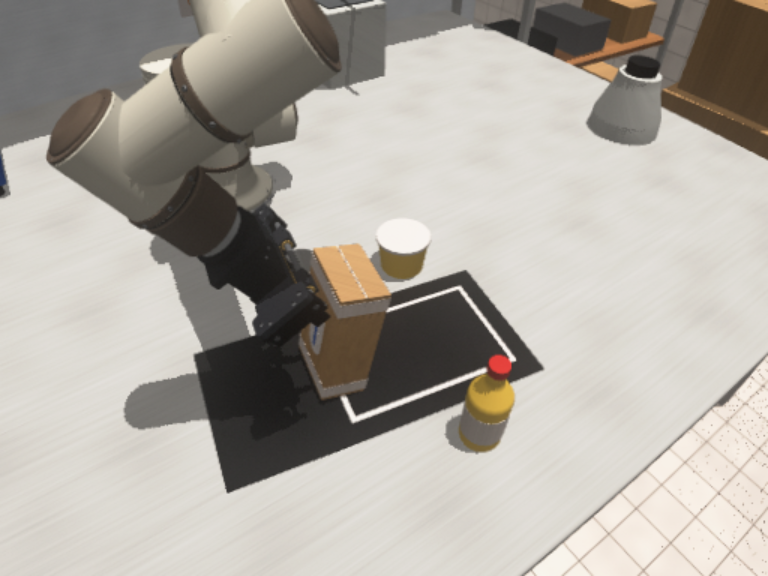

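The carton is tipping about its foot edge at (345,392), its top at (350,275) leaning towards the outline. I'll keep pushing.

Emit:
{"api": "drive_tool", "payload": {
  "moves": [
    {"delta_pos": [-4.2,0,2.7],"turn": 0,"claw": 0.6},
    {"delta_pos": [-4.2,0,2.7],"turn": 0,"claw": 0.6},
    {"delta_pos": [-4.2,0,2.7],"turn": 0,"claw": 0.6},
    {"delta_pos": [-4.2,0,2.7],"turn": 0,"claw": 0.6},
    {"delta_pos": [-4.2,0,2.7],"turn": 0,"claw": 0.6},
    {"delta_pos": [0,0,0],"turn": 0,"claw": 0.6},
    {"delta_pos": [0,0,0],"turn": 0,"claw": 0.6},
    {"delta_pos": [0,0,0],"turn": 0,"claw": 0.6},
    {"delta_pos": [0,0,0],"turn": 0,"claw": 0.6}
  ]
}}

```text
time_s: 16.27
tcp_pos: [0.5616, -0.0569, 0.1818]
ee_rot: [[-0.139, -0.982, 0.125], [-0.831, 0.185, 0.525], [-0.539, -0.031, -0.842]]
wrist_force: [-0.8, 0.4, -0.2]
gripper_width: 0.602
gripper_force: 0.0
```

```bash
python3 -c "
from h import *
c=cams.capture('scene');save(c,'s4')
p=mp(monitor.sense()['tcp_pos']);print(p.round(4));go(M(p[0]+.03,.007,.182),M(-.3,.007,.25))"
```

```text
[-0.1397  0.0059  0.1818]
16.32 [ -8.2  21.6  -3.5 -36.  -66.3  13.4] [ 0.5616 -0.0569  0.1818] lean 32.7 z [ 0.125  0.525 -0.842] F [0.6 0.5 0.3]
[-25.4   1.4  16. ] for [ 0.56580123 -0.02716097  0.182     ]
[ 123.7   -3.8 -159.8] for [ 0.5323092 -0.214488   0.25     ]
```

View pics/s4.png

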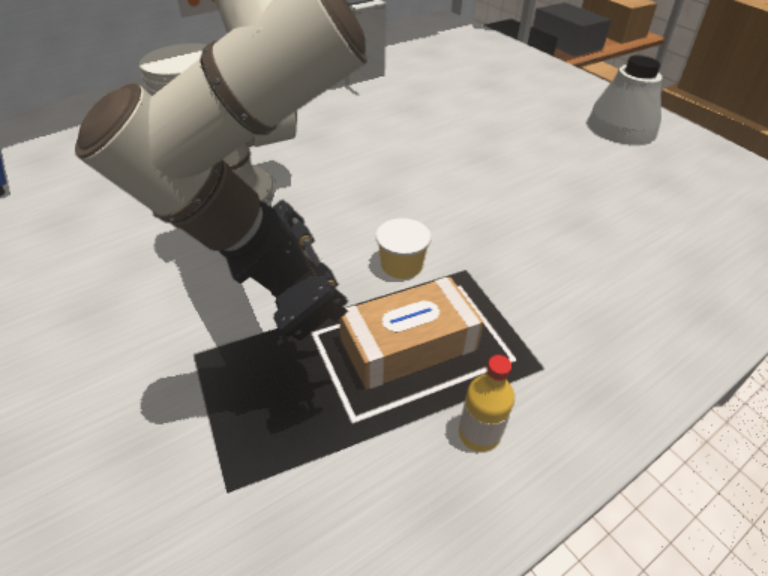

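The carton has fallen on its back with the slot up at (410,317), inside the outline. I'll back the arm off and check the position.

Emit:
{"api": "drive_tool", "payload": {
  "moves": [
    {"delta_pos": [20,-0.5,-26],"turn": 0,"claw": 0.6},
    {"delta_pos": [20,-0.5,-26],"turn": 0,"claw": 0.6},
    {"delta_pos": [20,-0.5,-26],"turn": 0,"claw": 0.6},
    {"delta_pos": [20,-0.5,-26],"turn": 0,"claw": 0.6},
    {"delta_pos": [20,-0.5,-26],"turn": 0,"claw": 0.6},
    {"delta_pos": [20,-0.5,-26],"turn": 0,"claw": 0.6},
    {"delta_pos": [0,0,0],"turn": 0,"claw": 0.6},
    {"delta_pos": [0,0,0],"turn": 0,"claw": 0.6}
  ]
}}

```text
time_s: 17.32
tcp_pos: [0.5283, -0.2385, 0.2482]
ee_rot: [[-0.139, -0.982, 0.125], [-0.83, 0.185, 0.526], [-0.54, -0.03, -0.841]]
wrist_force: [-0.3, 0.3, -0.9]
gripper_width: 0.601
gripper_force: 0.0
```

```bash
python3 -c "
from h import *
c=cams.capture('top');save(c,'t5'); P=cloud(c)
m=(P[...,2]>.066)&(P[...,2]<.08)
d=(P-O)@np.c_[EX,EY]; m&=(abs(d[...,0])<.16)&(abs(d[...,1])<.1)
q=max(cv2.findContours(m.astype(np.uint8),0,1)[0],key=cv2.contourArea)
w=(onplane(c,q.reshape(-1,2),.073)-O)@np.c_[EX,EY]*1000
R=cv2.minAreaRect(w.astype(np.float32));print(R,cv2.boxPoints(R).round(1).tolist());go()"
```

```text
((-4.670753479003906, 5.658653259277344), (111.14633178710938, 199.39305114746094), 89.70916748046875) [[-104.5999984741211, -49.400001525878906], [94.69999694824219, -50.400001525878906], [95.30000305175781, 60.70000076293945], [-104.0999984741211, 61.70000076293945]]
17.38 [-25.7  23.7   8.7 -32.  -84.   21.6] [ 0.5283 -0.2381  0.2482] lean 32.7 z [ 0.124  0.526 -0.841] F [-0.1 -0.1 -0.6]
```

View pics/t5.png

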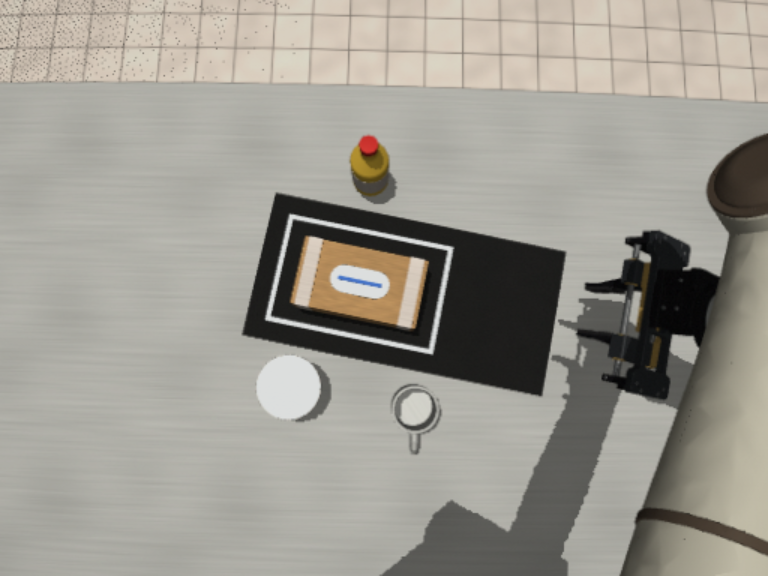

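The carton lies slot up with its centre at (360,282), well inside the outline (x -105 to +95 mm, y -50 to +62 mm). The tub (289,387), mug (415,408) and bottle (370,165) have not moved, and the arm is clear.

```bash
python3 -c "
from h import *
print(ticket.finish_job())"
```

```text
the job is handed in; nothing more can be done
None
```

The carton slid upright over the near line and was then pushed over; it lies on its back inside the outline, slot up, with the tub, mug and bottle where they stood, and the job was handed in at about 17 s.

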